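# Stop the conveyor and hold its blind bush hole-up for greasing

### The job

Turn the selector on the conveyor's control box to point at the middle one of its three marks, stop. Then pick up the square grey bush, find the end with the blind hole, and turn it over until the hole faces straight up; finish while still holding it in the gripper, keeping it still over the middle of the drip tray and at least 15 cm above the table, so that it can be filled with grease. Leave the jar, the wrench and the steel collar where they are.

Things in the scene. Friction and masses are not known exactly. Their poses are not given: they have to be found in the camera images.
- selector (a joint): Selector on top of the control box: a black bar 46 x 13 x 26 mm tall on a round skirt 48 mm across, 8 mm thick, with a white pointer line on one half of its top. Value in rad, growing clockwise seen from above. Three marks on the box: 0 (first), 0.8 (middle, longest mark: stop), 1.6 (last). It starts at or somewhat past the first mark, turns stiffly (0.05 N m) and stays where it is left; it has no clicks and stops at -0.1 and 1.7.
- selector_grip (a point): A point on the selector's turning axis, at mid-height of the bar, 72 mm above the table; the bar's top is 12 mm higher, the skirt's top 14 mm lower. Its x axis lies along the bar, towards the pointer, and turns with it; z is up.
- box_top (a point): Centre of the top of the control box, a grey metal box with an aluminium face plate, 110 (x) x 130 (y) x 49 mm tall, fixed to the table. The middle mark lies from this point along its x axis; the first mark is 0.8 rad counterclockwise of it, the last 0.8 rad clockwise.
- bush_center (a point): Centre of the bush: a square bar of grey plastic, 40 x 40 mm and 64 mm long, about 0.13 kg, lying on its side. Its x axis runs along the bar, out through the end with the blind hole (25 mm across, 34 mm deep, centred); the other end is plain. The hole may face any way round at the start. z is up at the start.
- tray: Drip tray of bare steel, open on top, 200 (x) x 160 (y) x 22 mm tall, walls 4 mm, fixed to the table. Origin at the centre of its underside.
- bush: The same bush; origin at the middle of the side on which it lies at the start, axes as for its centre.
- jar: Bystander: amber jar with a white lid, 64 mm across, 75 mm tall, standing. Origin at the centre of its underside.
- wrench: Bystander: steel wrench 170 mm long, lying flat.
- collar: Bystander: steel collar (thick ring) 60 mm across, 30 mm tall, hole 32 mm, lying flat. Origin at the centre of its underside.
Not all that is in view belongs to the job. Several things look just like the bush: the one meant starts farthest to the robot's right. What is shaped like the part that bears selector but brown is not meant.

How it is judged:
On the way, in this order (a step that is already met when the one before it is completed fails the run):
1. the selector stands at the middle mark, the bush still on the table (value of joint selector between 0.62 and 0.98 rad and distance of bush_center from where it was at the start of the episode below 0.05 m), for 0.2 s.
2. the bush is held in the fingers, lifted off the table, with its hole up (height (world z) of bush_center above 0.08 m and contact force between the fingers and bush above 1 N and angle between bush_center's own x axis and vertical below 0.25 rad), for 0.2 s.
At the end, for the whole second after the job is handed in: the selector is within 0.18 rad of the middle mark (0.8); the bush is held still by the fingers alone, its hole facing up within 0.25 rad, its centre more than 14 cm above the table and within 6 cm, horizontally, of the tray's centre (value of joint selector between 0.62 and 0.98 rad and height (world z) of bush_center above 0.14 m and angle between bush_center's own x axis and vertical below 0.25 rad and horizontal distance between bush_center and tray below 0.06 m and contact force between the fingers and bush above 1 N and linear speed of bush below 0.03 m/s and contact force between bush and tray below 0.1 N and contact force between bush and jar below 0.1 N and contact force between bush and wrench below 0.1 N and contact force between bush and collar below 0.1 N); the arm keeps its last pose, push and grip.
It fails at once if the jar is disturbed (moved more than 3 cm) (distance of jar from where it was at the start of the episode above 0.03 m).
It fails at once if the wrench is disturbed (moved more than 3 cm) (distance of wrench from where it was at the start of the episode above 0.03 m).
It fails at once if the collar is disturbed (moved more than 3 cm) (distance of collar from where it was at the start of the episode above 0.03 m).
It also fails if it takes over 51 s, if anything falls off the work surface, if the arm or the gripper's body presses on something with over 40 N, if the wrist force passes 120 N, or if a joint passes its speed limit or range.

### The arm

A 6-joint arm with a two-finger parallel gripper is mounted at the origin on the work surface. World frame = base frame: x ahead of the robot, y to its left, z up, the work surface at z = 0. Lengths are in m, angles in rad, forces in N, time in s.
With the tool pointing down it reaches from about 0.4 to 0.825 m from the base axis. Payload 7 kg.
Tool frame: the origin (TCP) lies on the centre line of the jaws, within the pads' length; the fingertips stand 11 mm ahead of it and the grasp point (between the pads) lies 8 mm behind it; z points along the fingers, y is the line along which they close (so a half turn about z gives the same grasp; the last joint's range is limited). The gripper opens to 85 mm and grips with 20 to 120 N. Pads are 22 mm wide; open, the fingers measure 114 mm over their backs; the gripper's body (76 mm by 85 mm) begins 54 mm behind the grasp point. The pads swing forward as they close: fully open they stand 13 mm farther back than shut.
Start: joints at [1.419, 0.359, 0.012, 0, -1.224, -0.288], TCP at [0.287, 0.611, 0.242] pointing down, gripper open.
Joint ranges: [-3.07, 3.07], [-1.43, 2.12], [-1.02, 1.25], [-3.03, 1.67], [-3.05, -0], [-3.03, 3.03]. Speed limits (rad/s): [2.39, 2.39, 3.01, 3.14, 3.14, 3.14].

### API

Orientations are given as a unit quaternion [w, x, y, z].
In Python, from workcell import robot gives the robot as it stands.
- The arm moves only by the shell command python3 -m crank 'ROWS'. ROWS is JSON, a list of rows, each a list of 7 numbers: the turn, a rotation vector about the tool's x, y, z in degrees, then the shift along the tool's x, y, z in cm, then the gripper's target within -1 to 1 (shut at 1, half-way at 0, fully open at -1). A call has 1 to 10 rows; each row is the pose to reach, as a shift and turn from the pose commanded when the call began, along the tool's axes at that moment; what a row does not reach only later rows make up. A row lasts 1/10 s, in which the tool goes at most 50 mm and 8.59 degrees, less where a joint would pass 70% of its speed; a pose out of reach is approached as far as the arm can. A call with a gripper value outside its range is refused whole. The fingers move at their own pace and stop on an object; the grip force is fixed at half the most. Time passes only in rows, so rows that repeat a pose let the fingers close. It gives the time, the measured TCP pose, the force, the opening and the grip force at its end, in the units of the state.
- robot.state(): the state, without advancing time (a new reading comes with each control period).
- robot.grab_frame(name): name is "side" or "top" or "wrist"; returns the picture (384x512x3 uint8, red, green, blue); there is no depth.
- robot.camera_info(name): a dict with "fx", "fy", "cx", "cy" (pixels), "D" ([k1, k2, p1, p2, k3] as OpenCV has them; the pictures are not rectified), "camera_from_world" (4x4, takes a point from world to camera coordinates); the wrist camera has in their place "tool_from_camera" (4x4, takes a point from camera to tool coordinates, whose origin is the TCP and whose axes are the flange's). Camera axes: x right, y down, z forward; pixel columns grow to the right and rows downward; lengths in m; the calibration is good to about 2 mm. A picture is of the moment at which its call begins: read the wrist's pose just before it. camera_info takes no time and is no camera call.
- robot.finish_job(): hands the job in; it is judged then, once.
The state is a dict: "t": time; "q": joint angles; "dq": joint speeds; "joint_torque": joint torques, N m; "tcp_pos": TCP position; "tool_rot": TCP orientation; "ft_force": force on the tool from outside, world axes, zero at the start; "ft_torque": the same for the moment, N m; "opening": finger opening in m; "grasp_force": force on a finger pad.
Only numpy, scipy, OpenCV 4.12 (cv2) and the standard library are available. Lean on these libraries where they do the work, as an engineer would, in place of code of your own. Each camera call takes 0.05 s, during which the arm holds its last target. There are 200 camera calls.

## Working session

There is one attempt and no reset: what is moved stays moved. The work goes in short steps, Python scripts to look and compute and a shell command to move; the robot and the scene stay as the last step left them, time stands still between calls to the robot, and variables do not carry over. Pictures are saved under pics/ and viewed, at most 10 in all, crops included, and the job is handed in when it is done.

```bash
mkdir -p pics; ls
cat > h.py <<'E'
import numpy as np, cv2
from workcell import robot
from scipy.spatial.transform import Rotation as R
def snap(n,f):
    s=robot.state(); im=robot.grab_frame(n); cv2.imwrite('pics/'+f,cv2.cvtColor(im,cv2.COLOR_RGB2BGR)); return s,im
def tool():
    s=robot.state(); T=np.eye(4); q=s['tool_rot']; T[:3,:3]=R.from_quat([q[1],q[2],q[3],q[0]]).as_matrix(); T[:3,3]=s['tcp_pos']; return T
def cam(n,T=None):
    c=robot.camera_info(n); K=np.array([[c['fx'],0,c['cx']],[0,c['fy'],c['cy']],[0,0,1.]])
    if n=='wrist': W=(tool() if T is None else T)@np.array(c['tool_from_camera'])
    else: W=np.linalg.inv(np.array(c['camera_from_world']))
    return K,np.array(c['D'],float),W
def pix2w(n,uv,z,T=None):
    K,D,W=cam(n,T); p=cv2.undistortPoints(np.array(uv,float).reshape(-1,1,2),K,D)[:,0]
    z=np.broadcast_to(z,len(p)); d=np.c_[p,np.ones(len(p))]@W[:3,:3].T; o=W[:3,3]
    return o+d*((z-o[2])/d[:,2])[:,None]
def w2pix(n,P,T=None):
    K,D,W=cam(n,T); M=np.linalg.inv(W); return cv2.projectPoints(np.array(P,float).reshape(-1,1,3),cv2.Rodrigues(M[:3,:3])[0],M[:3,3],K,D)[0][:,0]
E
python3 - <<'E'
from h import *
for n in('top','side'): snap(n,n+'0.png'); print(n,cam(n)[2].round(3).tolist(), cam(n)[0][0,0])
s=robot.state(); print(s); print(tool()[:3,:3].round(3))
print(robot.camera_info('wrist'))
E
```

```text
pics
top [[0.03, -0.995, 0.094, 0.385], [-0.999, -0.028, 0.018, -0.006], [-0.015, -0.094, -0.995, 1.136], [0.0, 0.0, 0.0, 1.0]] 394.8719661420836
side [[0.987, -0.102, 0.121, 0.369], [-0.157, -0.566, 0.809, -0.947], [-0.014, -0.818, -0.575, 0.753], [0.0, 0.0, 0.0, 1.0]] 387.15261064573275
{'t': 0.1, 'q': array([ 1.41912843e+00,  3.59262550e-01,  1.11570080e-02, -2.94241506e-04,
       -1.22411672e+00, -2.88109400e-01]), 'dq': array([-0.00076923, -0.00035542,  0.00160621,  0.00217152,  0.00026603,
        0.00084622]), 'joint_torque': array([-1.48664829e-03, -5.84766340e+01,  2.94108099e+01,  6.95450887e+00,
       -3.22781765e-03,  1.49804828e-05]), 'tcp_pos': array([0.2872178 , 0.61038263, 0.24149688]), 'tool_rot': array([ 7.20740018e-04,  9.75910560e-01, -2.18169778e-01, -8.94089709e-05]), 'ft_force': array([-0.48173008,  0.48119073,  0.03708407]), 'ft_torque': array([ 0.07169794, -0.00573325,  0.01585239]), 'grasp_force': 0.0, 'opening': 0.08534533439422}
[[ 0.905 -0.426 -0.   ]
 [-0.426 -0.905 -0.001]
 [ 0.     0.001 -1.   ]]
{'fx': 336.6202221940827, 'fy': 336.6202221940827, 'cx': 246.9462349047859, 'cy': 197.07247065613456, 'D': array([-0.00791244,  0.        ,  0.        ,  0.        ,  0.        ]), 'tool_from_camera': array([[ 2.40741262e-04, -9.47671328e-01, -3.19247548e-01,
         8.22408731e-02],
       [ 9.99999886e-01,  9.66608190e-05,  4.67156440e-04,
         1.09669144e-04],
       [-4.11852035e-04, -3.19247624e-01,  9.47671243e-01,
        -1.30473581e-01],
       [ 0.00000000e+00,  0.00000000e+00,  0.00000000e+00,
         1.00000000e+00]])}
```

View pics/top0.png

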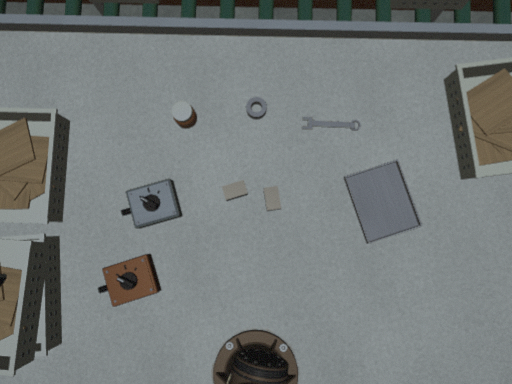

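View pics/side0.png

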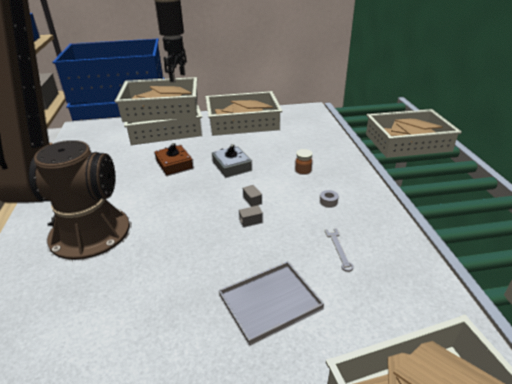

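The top view shows the grey box at (152,203), with the brown decoy at (130,280). The two bushes are at (235,190) and (272,198), and the right-hand one is the one meant. The tray is at (382,202), the jar at (184,114), the collar at (256,107) and the wrench at (330,124).

Run:
```python
from h import *
t=cv2.imread('pics/top0.png'); s=cv2.imread('pics/side0.png')
c=lambda im,x,y,w,h,k: cv2.resize(im[y:y+h,x:x+w],None,fx=k,fy=k,interpolation=cv2.INTER_CUBIC)
a=c(t,120,170,66,50,6); b=c(t,222,170,66,50,6); d=c(s,205,140,66,50,6); e=c(s,222,180,66,50,6)
cv2.imwrite('pics/c1.png',np.vstack([np.hstack([a,b]),np.hstack([d,e])]))
print(w2pix('top',[[0,0,0],robot.state()['tcp_pos']]),w2pix('side',[[0,0,0],robot.state()['tcp_pos']]))
print(pix2w('top',[[397,161],[419,224],[367,242],[345,178]],.022).round(3),pix2w('top',[[272,198]],.04),pix2w('side',[[250,215]],.02),pix2w('top',[[151,202],[235,190]],[.05,.04]))
```

```text
[[255.69271826 372.02749843]
 [-12.77900105 267.93105526]] [[ 90.34933167 232.46603534]
 [178.43363404  79.65329693]]
[[ 0.598 -0.384  0.022]
 [ 0.422 -0.444  0.022]
 [ 0.367 -0.3    0.022]
 [ 0.546 -0.237  0.022]] [[ 0.48135724 -0.03176825  0.04      ]] [[ 0.48069785 -0.02487421  0.02      ]] [[0.45990287 0.302769   0.05      ]
 [0.50085795 0.0720514  0.04      ]]
```

View pics/c1.png

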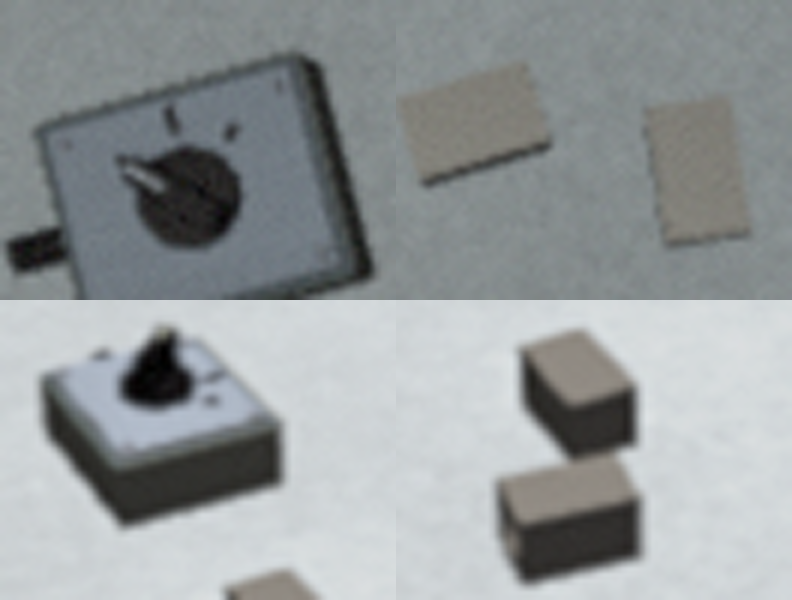

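The crop shows the middle mark at top pixel (148.7,190), the skirt centre at (151.7,202.8) and the pointer at (140.3,196.7), which is about the first mark. In the side view, the right-hand bush's robot-facing end has a lighter spot, probably the hole.

Run:
```python
from h import *
c=np.array([[648,105],[733,97],[748,232],[666,243]],float); uv=(c-[396,0])/6+[222,170]
P=pix2w('top',uv,.04); m=P.mean(0); ax=(P[0]+P[1]-P[2]-P[3])[:2]/2
print('bush',P.round(3),m,np.degrees(np.arctan2(ax[1],ax[0])),np.linalg.norm(ax))
f=lambda x,y:(np.array([x,y])/6+[120,170])
S=pix2w('top',[f(190,197)],.057)[0]; M=pix2w('top',[f(172,120)],.049)[0]; tip=pix2w('top',[f(122,160)],.084)[0]
B=pix2w('top',[f(40,130),f(300,55)],.049)
an=lambda v:np.degrees(np.arctan2(v[1],v[0]))
e=B[0]-B[1]; print('sel',S,'mark',an(M-S),'edge',an(e)-90,np.linalg.norm(e),'tip',an(tip-S),np.linalg.norm(tip-S))
for k in (45.8,-45.8):print(k)
print('F1,F3',an(pix2w('top',[f(130,160)],.049)[0]-S),an(pix2w('top',[f(233,130)],.049)[0]-S))
print('tool x yaw',an(tool()[:3,0]))
```

```text
bush [[ 0.51  -0.009  0.04 ]
 [ 0.515 -0.048  0.04 ]
 [ 0.452 -0.057  0.04 ]
 [ 0.446 -0.019  0.04 ]] [ 0.48089938 -0.03304312  0.04      ] 8.333579134506842 0.06399938691076547
sel [0.45717415 0.29881398 0.057     ] mark 19.247391969995668 edge 17.856413400663868 0.1250155094422222 tip 59.7268908493754 0.03858695473046063
45.8
-45.8
F1,F3 61.450498815146155 -26.459447489461866
tool x yaw -25.20311685242493
```

```bash
python3 -m crank '[[0,0,95,28.7,21,3,-1],[0,0,95,28.7,21,3,-1],[0,0,95,28.7,21,3,-1],[0,0,95,28.7,21,3,-1],[0,0,95,28.7,21,3,-1],[0,0,95,28.7,21,3,-1],[0,0,95,28.7,21,3,-1],[0,0,95,28.7,21,3,-1],[0,0,95,28.7,21,3,-1],[0,0,95,28.7,21,3,-1]]'
python3 -m crank '[[0,0,10,0,0,0,-1],[0,0,10,0,0,0,-1],[0,0,10,0,0,0,-1]]'
python3 - <<'E'
from h import *
s,im=snap('wrist','w1.png'); T=tool()
print(s['tcp_pos'],s['q'],np.degrees(np.arctan2(T[1,0],T[0,0])),T[:3,2])
E
```

```text
t: 1.1
tcp_pos: [0.4579, 0.2975, 0.212]
tool_rot: [-0.0, -0.562, 0.827, -0.0]
ft_force: [0.3, -0.7, 0.9]
opening: 0.0859
grasp_force: 0.0
t: 1.4
tcp_pos: [0.4575, 0.2984, 0.2121]
tool_rot: [-0.0, -0.493, 0.87, -0.0]
ft_force: [0.4, -0.7, 0.2]
opening: 0.0853
grasp_force: 0.0
[0.45753126 0.29841488 0.21207982] [ 9.36644558e-01  1.70576035e-01 -3.17198986e-01 -1.04981607e-04
 -1.08347947e+00 -1.47718127e+00] -120.93066322698307 [-2.23092172e-04 -2.48940546e-04 -9.99999944e-01]
```

View pics/w1.png

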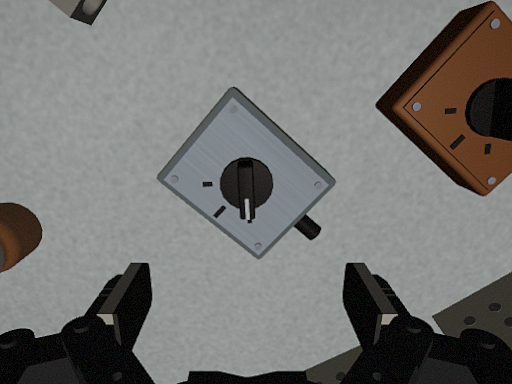

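The wrist view shows the selector skirt centred at (246,184), with the bar nearly vertical and the pointer towards (248,212). It is slightly past the first mark at (250,221). The middle mark is at (220,211). A bush with a visible hole shows at (90,5).

Run:
```python
from h import *
an=lambda v:np.degrees(np.arctan2(v[1],v[0]))
P=pix2w('wrist',[[246,184],[246,160],[248,218],[220,211],[207,184],[250,220],[90,8]],[.055,.084,.084,.049,.049,.049,.02])
print(P.round(4)); 
for a,b in((2,1),(2,0),(3,0),(4,0),(5,0)): print(a,b,an(P[a]-P[b]),np.linalg.norm((P[a]-P[b])[:2]))
B=pix2w('wrist',[[234,88],[335,182],[259,258],[158,180]],.049); print(B.mean(0),an(B[1]-B[0]),an(B[2]-B[1]),an(B[3]-B[0]))
```

```text
[[0.4595 0.2999 0.055 ]
 [0.445  0.2759 0.084 ]
 [0.4687 0.3186 0.084 ]
 [0.4948 0.3114 0.049 ]
 [0.4908 0.2832 0.049 ]
 [0.4754 0.3336 0.049 ]
 [0.4986 0.106  0.02  ]]
2 1 60.972842216216144 0.04890497834215591
2 0 63.8546054725516 0.02086892359594567
3 0 18.134103336680734 0.03711040408208856
4 0 -28.056911648402654 0.03551202863559469
5 0 64.802437139451 0.037281645708667814
[0.45790753 0.29905911 0.049     ] 107.24391777213793 17.79006284884219 17.723368773968968
```

```bash
python3 -m crank '[[0,0,0,0,0,5,-1],[0,0,0,0,0,10,-0.2],[0,0,0,0,0,13.5,-0.2],[0,0,0,0,0,13.5,-0.2],[0,0,0,0,0,13.5,0.3],[0,0,0,0,0,13.5,0.6],[0,0,0,0,0,13.5,1],[0,0,0,0,0,13.5,1],[0,0,0,0,0,13.5,1],[0,0,0,0,0,13.5,1]]'
```

```text
t: 2.45
tcp_pos: [0.459, 0.2995, 0.0798]
tool_rot: [0.002, -0.492, 0.871, 0.0]
ft_force: [1.7, -2.3, 7.6]
opening: 0.0115
grasp_force: 60.6
```

```bash
python3 -m crank '[[0,0,7,0,0,-0.2,1],[0,0,14,0,0,-0.2,1],[0,0,21,0,0,-0.2,1],[0,0,28,0,0,-0.2,1],[0,0,35,0,0,-0.2,1],[0,0,43,0,0,-0.2,1],[0,0,43,0,0,-0.2,1],[0,0,43,0,0,-0.2,1]]'
python3 - <<'E'
from h import *
T=tool(); print(np.degrees(np.arctan2(T[1,0],T[0,0])), robot.state()['ft_torque'])
snap('wrist','w2.png')
E
```

```text
t: 3.25
tcp_pos: [0.4586, 0.2999, 0.08]
tool_rot: [0.001, -0.138, 0.99, 0.001]
ft_force: [5.8, 3.5, -10.2]
opening: 0.0114
grasp_force: 60.7
-164.15019020712273 [ 0.98907315 -1.94148729 -0.03388708]
```

View pics/w2.png

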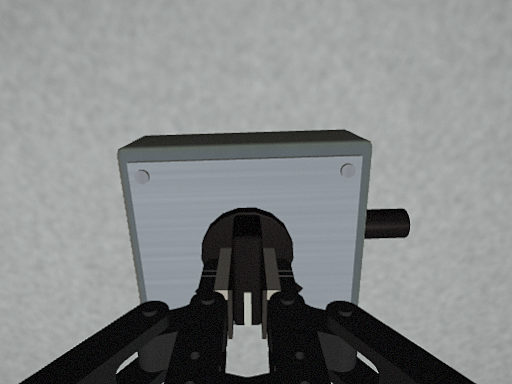

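The gripper holds the bar, and the bar lies along the box's x axis, pointing at the middle mark. Next: release, rise and go over the bush.

```bash
python3 -m crank '[[0,0,0,0,0,0,0],[0,0,0,0,0,0,-0.5],[0,0,0,0,0,0,-0.5],[0,0,0,0,0,-2,-1],[0,0,0,0,0,-7,-1],[0,0,0,0,0,-12,-1],[0,0,0,0,0,-14,-1]]'
python3 -m crank '[[0,0,8,7,-32.6,0,-1],[0,0,8,7,-32.6,0,-1],[0,0,8,7,-32.6,0,-1],[0,0,8,7,-32.6,0,-1],[0,0,8,7,-32.6,0,-1],[0,0,8,7,-32.6,0,-1],[0,0,8,7,-32.6,0,-1],[0,0,8,7,-32.6,0,-1],[0,0,8,7,-32.6,0,-1],[0,0,8,7,-32.6,0,-1]]'
python3 - <<'E'
from h import *
T=tool(); print(np.degrees(np.arctan2(T[1,0],T[0,0])), robot.state()['q'])
s,w=snap('wrist','w3.png'); s,t=snap('top','t3.png')
t=cv2.imread('pics/t3.png'); w=cv2.imread('pics/w3.png')
a=cv2.resize(t[165:235,110:190],(439,384),interpolation=cv2.INTER_CUBIC)
cv2.imwrite('pics/c3.png',cv2.resize(np.hstack([w,a]),None,fx=.84,fy=.84))
E
```

```text
t: 4.0
tcp_pos: [0.4592, 0.2997, 0.2251]
tool_rot: [0.003, -0.138, 0.99, 0.002]
ft_force: [0.3, 1.6, -0.3]
opening: 0.0858
grasp_force: 0.0
t: 5.0
tcp_pos: [0.4794, -0.0337, 0.2195]
tool_rot: [0.0, -0.069, 0.998, 0.0]
ft_force: [-0.4, -0.6, -0.5]
opening: 0.0854
grasp_force: 0.0
-172.12567088766184 [ 3.40291459e-01  5.19502642e-02 -4.36961384e-01 -1.11386445e-04
 -1.08143255e+00 -1.77360244e+00]
```

View pics/c3.png

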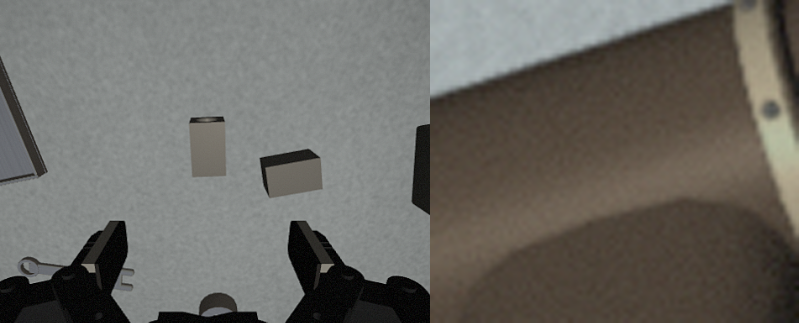

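The wrist view shows the bush's top face from (226,146) to (269,210) in full-picture pixels, with the hole at the top end, towards the robot along tool +x. The arm hides the selector in the top view, so I'll check it in the side view and refine the bush position.

Run:
```python
from h import *
an=lambda v:np.degrees(np.arctan2(v[1],v[0]))
P=pix2w('wrist',np.array([[190,124],[225,122],[226,176],[193,177]])/.84,.04)
print(P.round(3),P.mean(0),an(P[0]+P[1]-P[2]-P[3]))
ctr=P.mean(0); T=tool(); d=np.r_[ctr[:2],.03]-T[:3,3]; print('toolshift cm',T[:3,:3].T@d*100)
snap('side','s3.png'); s=cv2.imread('pics/s3.png')
cv2.imwrite('pics/c4.png',cv2.resize(s[140:180,205:260],None,fx=10,fy=10,interpolation=cv2.INTER_CUBIC))
m=np.radians(18); o=np.array([.458,.299,0])
for a in (18,64):
  print((w2pix('side',[o+[.03*np.cos(np.radians(a)),.03*np.sin(np.radians(a)),.049],o+[0,0,.084],o+[.023*np.cos(np.radians(a)),.023*np.sin(np.radians(a)),.084]])-[205,140])*10)
```

```text
[[ 0.456 -0.056  0.04 ]
 [ 0.449 -0.018  0.04 ]
 [ 0.511 -0.007  0.04 ]
 [ 0.518 -0.045  0.04 ]] [ 0.48367228 -0.03162204  0.04      ] -169.89869116812264
toolshift cm [-0.43201734  0.09910102 18.94451687]
[[337.25880445 137.21175394]
 [258.00536286  72.06196349]
 [315.75083938  57.65559508]]
[[290.87210455 118.04741088]
 [258.00536286  72.06196349]
 [279.6991837   43.24190352]]
```

View pics/c4.png

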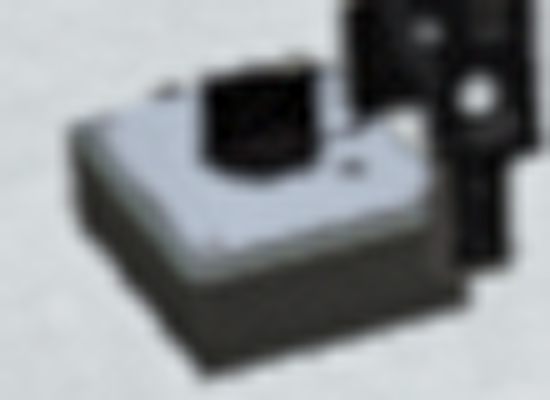

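The side crop shows the bar turned to lie along the middle direction, with its pointer end at (305,60). Step 1 is done, so I'll grasp the bush.

```bash
python3 -m crank '[[0,0,-1,-0.3,0.1,5,-0.4],[0,0,-1,-0.3,0.1,10,-0.4],[0,0,-1,-0.3,0.1,14,-0.4],[0,0,-1,-0.3,0.1,17,-0.4],[0,0,-1,-0.3,0.1,19.5,-0.4],[0,0,-1,-0.3,0.1,19.5,-0.4],[0,0,-1,-0.3,0.1,19.5,0.2],[0,0,-1,-0.3,0.1,19.5,0.5],[0,0,-1,-0.3,0.1,19.5,0.5],[0,0,-1,-0.3,0.1,19.5,0.5]]'
```

```text
t: 6.15
tcp_pos: [0.4831, -0.0324, 0.0255]
tool_rot: [0.001, -0.077, 0.997, 0.0]
ft_force: [-0.9, 1.1, 4.6]
opening: 0.0391
grasp_force: 61.5
```

```bash
python3 -m crank '[[0,0,0,0,0,-3,1],[0,0,0,0,0,-8,1],[0,0,0,0,0,-13,1],[0,0,0,0,0,-18,1],[0,0,0,0,0,-23,1],[0,0,0,0,0,-27,1],[0,0,0,0,0,-27,1]]'
python3 -m crank '[[0,0,-8,4.7,-30.5,0,1],[0,0,-16,4.7,-30.5,0,1],[0,0,-24,4.7,-30.5,0,1],[0,0,-32,4.7,-30.5,0,1],[0,0,-40,4.7,-30.5,0,1],[0,0,-48,4.7,-30.5,0,1],[0,0,-56,4.7,-30.5,0,1],[0,0,-64,4.7,-30.5,0,1],[0,0,-72,4.7,-30.5,0,1],[0,0,-80,4.7,-30.5,0,1]]'
python3 -c "
from h import *
T=tool(); print(np.degrees(np.arctan2(T[1,0],T[0,0])), robot.state()['q'])"
```

```text
t: 6.85
tcp_pos: [0.4847, -0.0327, 0.3013]
tool_rot: [0.006, -0.077, 0.997, 0.001]
ft_force: [-0.9, 0.6, -2.2]
opening: 0.0391
grasp_force: 61.0
t: 7.85
tcp_pos: [0.4821, -0.3419, 0.2937]
tool_rot: [-0.0, -0.692, 0.722, 0.0]
ft_force: [-0.0, 0.8, -1.5]
opening: 0.0393
grasp_force: 60.8
-92.44430306200692 [-2.86613380e-01  1.92873414e-01 -9.84262279e-02 -3.70752943e-04
 -1.28031958e+00  2.44058771e-01]
```

```bash
python3 -m crank '[[0,8,0,0,0,0,1],[0,16,0,0,0,0,1],[0,24,0,0,0,0,1],[0,32,0,0,0,0,1],[0,40,0,0,0,0,1],[0,40,0,0,0,0,1]]'
python3 -c "
from h import *
T=tool(); print(T[:3,0],T[:3,2], robot.state()['q'])"
```

```text
t: 8.45
tcp_pos: [0.4808, -0.3401, 0.2917]
tool_rot: [-0.251, -0.65, 0.677, -0.236]
ft_force: [-0.4, -0.4, -1.2]
opening: 0.0391
grasp_force: 61.1
[-0.02951872 -0.76190178  0.64701957] [-0.03226955 -0.64623785 -0.76245348] [ 0.04557698  0.09961233 -0.69152944  0.83780335 -1.04851227 -0.62240511]
```

```bash
python3 -m crank '[[0,8,0,0,0,0,1],[0,16,0,0,0,0,1],[0,24,0,0,0,0,1],[0,32,0,0,0,0,1],[0,40,0,0,0,0,1],[0,48,0,0,0,0,1],[0,48,0,0,0,0,1],[0,48,0,0,0,0,1],[0,48,0,0,0,0,1]]'
python3 - <<'E'
from h import *
T=tool(); print(T[:3,0],T[:3,2], robot.state()['q'])
snap('wrist','w5.png'); snap('side','s5.png')
a=cv2.imread('pics/w5.png');b=cv2.imread('pics/s5.png')
cv2.imwrite('pics/c5.png',cv2.resize(np.hstack([a,b]),(798,300),interpolation=cv2.INTER_AREA))
E
```

```text
t: 9.35
tcp_pos: [0.4828, -0.3418, 0.2955]
tool_rot: [-0.501, -0.496, 0.523, -0.479]
ft_force: [0.1, -1.3, -0.8]
opening: 0.0391
grasp_force: 61.2
[-0.00483485 -0.03839482  0.99925095] [-0.04859846 -0.99807285 -0.0385847 ] [ 0.09642335  0.43289757 -1.00929467  1.42200232 -1.55105611 -1.44648752]
```

View pics/c5.png

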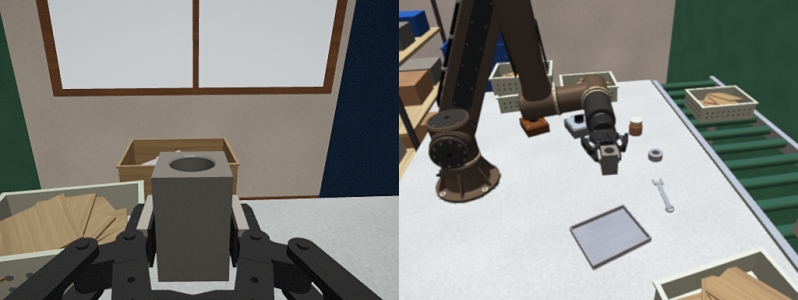

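The bush is held with its hole straight up at the tray-centre coordinates, 0.29 m above the table. I'll let it settle and hand the job in.

```bash
python3 -m crank '[[0,0,0,0,0,0,1],[0,0,0,0,0,0,1],[0,0,0,0,0,0,1],[0,0,0,0,0,0,1],[0,0,0,0,0,0,1]]'
python3 -c "
from workcell import robot
s=robot.state();print(abs(s['dq']).max()); print(robot.finish_job())"
```

```text
t: 9.95
tcp_pos: [0.4827, -0.3414, 0.2943]
tool_rot: [-0.503, -0.497, 0.521, -0.479]
ft_force: [-0.2, 0.3, -0.8]
opening: 0.0388
grasp_force: 61.2
0.004458627729733392
the job is handed in; nothing more can be done
None
```

The job is handed in, with no verdict shown: the selector points at the middle mark, and the bush is held still, hole straight up, about 29 cm above the table over the middle of the tray.

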